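# Move three samples one station on, and lid the chilled one

### The job

Every sample is due one station on, so use the empty cork mat as a spare place: the round bottle goes from the stirrer to the middle of the balance pan, the open tub from the balance to the middle of the cold block, and the square jar from the cold block to the middle of the stirrer plate. Once the tub stands on the cold block, and not before, put its lid on it, fully down. Keep the samples upright, set them down gently, and leave the tube rack and the culture dishes where they are.

Things in the scene. Friction and masses are not known exactly. Their poses are not given: they have to be found in the camera images.
- bottle: Round amber glass bottle with a black cap, loose, starts standing on the stirrer. Body 42 mm in diameter and straight-sided up to 60 mm; cap 27 mm in diameter, from 72 to 90 mm; 90 mm tall in all, about 0.15 kg. Origin: centre of its underside; z up.
- tub: Squat round grey plastic tub, open at the top, loose, rigid, starts standing on the balance. 60 mm in outer diameter, 50 mm tall, wall 3 mm (mouth 54 mm inside), about 0.12 kg. Origin: centre of its underside; z up.
- jar: Square green glass jar with a square white cap that is fixed on it, loose, starts standing on the cold block. Glass 44 x 44 mm up to 52 mm, cap 34 x 34 mm from 52 to 62 mm; 62 mm tall, about 0.18 kg. Origin: centre of its underside; x and y are square to its faces, z up.
- lid: Grey tub lid, loose, right way up on the bench, 0.05 kg. Disc 66 mm across, 8 to 13 mm above the origin; round knob on top 16 mm across, 13 to 43 mm; plug below tapers from 48 mm (at disc) to 38 mm across, 3 mm play all round in the tub's mouth. No snap: its weight seats it. Origin: centre of plug's underside; z up. Seated, disc on the rim, its origin is 42 mm above the tub's.
- stirrer: Magnetic stirrer, fixed: white box 150 x 120 mm with a square white plate 110 x 110 mm and a small black knob at the front edge. Target of the jar. Origin: on the bench, straight below the centre of the plate; the plate's flat top is 55 mm above it. -x is its front (box reaches 87 mm to the front, 63 mm to the back), z up.
- balance: Balance, fixed: grey box 150 x 126 mm, 30 mm high, with a round steel pan 110 mm in diameter and a display at the front edge. Target of the bottle. The pan does not move. Origin: on the bench, straight below the pan's centre; the pan's flat top is 45 mm above it. -x is its front (box reaches 89 mm to the front, 61 mm to the back), z up.
- block: Cold block, fixed: black box 126 x 126 mm with a square aluminium top 110 x 110 mm. Target of the tub. Origin: on the bench below its centre; the flat top is 60 mm above it; z up.
- mat: Round cork mat, fixed to the bench, 110 mm in diameter, 4 mm thick, empty: the spare place. Origin: centre of its underside, on the bench; its top is 4 mm above it.
- rack: Red square tube rack with three green-capped tubes, a bystander: 60 x 60 mm, 90 mm tall, loose. Origin: centre of its underside. The only unlisted thing between the stations is a flat wooden box, 32 mm high, straight ahead at the back; taller things stand only round the bench's edge.
- dishes: Stack of three closed round culture dishes, a bystander: 60 mm in diameter, 45 mm tall, loose, in one piece. Origin: centre of its underside.
Not all that is in view belongs to the job. Leave any yellow look-alike of the jar alone.

How it is judged (in metres and radians):
On the way, in this order (a step that is already met when the one before it is completed fails the run):
1. the tub stands on the cold block, still without its lid (horizontal distance between tub and block below 0.012 m and z of tub in the frame of block between 0.056 and 0.064 m and angle between tub's own z axis and vertical below 0.1 rad and distance between lid and tub above 0.06 m), for 0.2 s.
2. the lid is on the tub, fully down, with the tub on the cold block (horizontal distance between tub and block below 0.012 m and z of tub in the frame of block between 0.056 and 0.064 m and angle between each of tub, lid's own z axis and vertical below 0.1 rad and horizontal distance between lid and tub below 0.007 m and z of lid in the frame of tub between 0.038 and 0.045 m), for 0.2 s.
At the end, for the whole second after the job is handed in: Upright, each within 12 mm of the middle: the bottle on the balance pan, the tub on the cold block, the jar on the stirrer plate; the lid level on the tub, disc on the rim within 3 mm, centred within 7 mm; all released and at rest (all of step 2 and horizontal distance between bottle and balance below 0.012 m and z of bottle in the frame of balance between 0.041 and 0.049 m and angle between each of bottle, jar's own z axis and vertical below 0.1 rad and horizontal distance between jar and stirrer below 0.012 m and z of jar in the frame of stirrer between 0.051 and 0.059 m and linear speed of each of bottle, tub, jar, lid below 0.02 m/s); the robot touches nothing.
It fails at once if a sample is tipped by more than about 35 degrees (angle between any of bottle, tub, jar's own z axis and vertical above 0.6 rad).
It fails at once if something is dropped or pressed on a station with more than 60 N (contact force between any of balance, block, stirrer and anything else above 60 N).
It fails at once if the tube rack or the stack of dishes is moved by more than 20 mm (distance of any of rack, dishes from where it was at the start of the episode above 0.02 m).
It also fails if it takes over 131 s, if anything falls off the work surface, if the arm or the gripper's body presses on something with over 40 N, if the wrist force passes 120 N, or if a joint passes its speed limit or range.

### The arm

A 6-joint arm with a two-finger parallel gripper is mounted at the origin on the work surface. World frame = base frame: x ahead of the robot, y to its left, z up, the work surface at z = 0. Lengths are in mm, angles in rad, forces in N, time in s.
With the tool pointing down it reaches from about 350 to 775 mm from the base axis. Payload 7.3 kg.
Tool frame: the origin (TCP) lies between the finger pads; the fingertips stand 8 mm ahead of it and the grasp point (between the pads) lies 11 mm behind it; y points along the fingers, z is the direction in which the jaws open and shut, and the axes are right-handed (so a half turn about y gives the same grasp; the last joint's range is limited). The gripper opens to 92 mm and grips with 3 to 60 N. Pads are 19 mm wide; open, the fingers measure 130 mm over their backs; the gripper's body (75 mm by 190 mm) begins 47 mm behind the grasp point.
Start: joints at [1.05, 0.342, 1.524, -0, 1.275, -0.146], TCP at [192.182, 488.58, 234.741] pointing down, gripper open.
Joint ranges: [-2.53, 2.53], [-0.77, 2.02], [0.04, 2.7], [-1, 4.14], [0.28, 2.66], [-3.11, 3.11]. Speed limits (rad/s): [2.57, 2.57, 3.14, 3.14, 3.14, 3.14].

### API

Orientations are given as [roll, pitch, yaw] about the fixed x, y, z axes, in that order (R = Rz(yaw) Ry(pitch) Rx(roll)).
In Python, from plant import bot, vision, job gives the robot as it stands. The module is installed in compiled form; this text tells all that it offers.
- The arm moves only by the tool arm_command, never from a script. Its argument "deltas" is a list of rows, each a list of 4 numbers: the shift along the tool's x, y, z in m, then the turn about the tool's y in degrees. In form: [[x, y, z, twist], ...]. A call has 1 to 5 rows; each row shifts and turns the commanded pose from where the row before left it, along the tool's axes as they then stand; what a row does not reach is not made up. A row lasts 1/10 s, in which the tool goes at most 50 mm and 8.59 degrees, less where a joint would pass 70% of its speed; a pose out of reach is approached as far as the arm can. A call is refused whole if a number of a shift passes 0.05 or a number of a turn 8.59, either way. A call with a gripper value outside its range is refused whole. "claw" is the closure in counts, from 0 (fully open) to 255 (shut), set as the call begins (left out, the last holds). The fingers move at their own pace and stop on an object; the grip force is fixed at half the most. Time passes only in rows, so rows that do not move let the fingers close. It gives the time, the measured TCP pose, the force and the opening at its end, in the units of the state.
- bot.get_obs(): the state, without advancing time (a new reading comes with each control period).
- vision.capture(name): name is "side" or "top"; returns a dict with "img" (384x512x3 uint8, red, green, blue), "camera_matrix" (3x3 intrinsics, pixels), "world_to_cam" (4x4, takes a point from world to camera coordinates). Camera axes: x right, y down, z forward; pixel columns grow to the right and rows downward; lengths in mm; the calibration is good to about 2 mm. A picture is of the moment at which its call begins. There is no depth.
- job.close_job(): hands the job in, once; it reports no verdict.
Trained networks look in a picture, given as the dict that the camera call returned (one of the last four; its "shot" number tells which), for a name from the list of things; names that differ only in an ending like _2 or _b are one class to them, and where a whole thing is asked for, a point or a joint stands for the part that bears it (a point fixed in the world has none). Each returns a list of dicts, best first, with "confidence" (0 to 1); they miss things now and then, are a little off and sometimes report something else, mostly with a low value. They report only what shows in the picture. A call takes as long as a camera call. They do not tell look-alikes from the thing itself.
- vision.find_in(picture, name): "xyz" ([x, y, z] in mm, in the coordinates of the camera as it stood for that picture, good to about 4 mm: the middle of the surface that is visible of it).
- vision.regions_of(picture, name): "mask" (384x512 bool, what is visible of it).
The state is a dict: "time": time; "joint_positions": joint angles; "dq": joint speeds; "tau": joint torques, N m; "tool_pos": TCP position; "tcp_rot": TCP orientation; "contact_force": force on the tool from outside, world axes, zero at the start; "moment": the same for the moment, N m; "grip_width": finger opening in mm.
Only numpy, scipy, OpenCV 4.12 (cv2) and the standard library are available. Lean on these libraries where they do the work, as an engineer would, in place of code of your own. Each camera call takes 0.05 s, during which the arm holds its last target. There are 200 camera calls.

## Working session

There is one attempt and no reset: what is moved stays moved. The work goes in short steps, Python scripts to look and compute and a tool call to move; the robot and the scene stay as the last step left them, time stands still between calls to the robot, and variables do not carry over. Pictures are saved under pics/ and viewed, about 12 in all and at most 16, crops included, and the job is handed in when it is done.

Besides the shell and the picture viewer there is one more tool, called as a command line: name --pt "numbers of a row" for each row, then --argument value for the rest. arm_command: Moves the arm, as the interface text tells. Its arguments: {"type":"object","properties":{"deltas":{"type":"array","items":{"type":"array","items":{"type":"number"}}},"claw":{"type":"number"}},"required":["deltas"]}

```bash
mkdir -p pics
cat > h.py <<'E'
import numpy as np, cv2
from plant import bot, vision, job
def w(pic,p):  # cam->world
    return (np.linalg.inv(pic["world_to_cam"])@np.r_[p,1])[:3]
def px(pic,P):
    c=(np.asarray(pic["world_to_cam"])@np.r_[P,1])[:3]; u=pic["camera_matrix"]@c; return u[:2]/u[2]
def onz(pic,uv,z):
    T=np.linalg.inv(pic["world_to_cam"]); d=T[:3,:3]@np.linalg.solve(pic["camera_matrix"],np.r_[uv,1.]); o=T[:3,3]
    return o+d*(z-o[2])/d[2]
E
python3 - <<'E'
from h import *
np.set_printoptions(precision=1,suppress=True)
print(bot.get_obs())
for c in ("top","side"):
    p=vision.capture(c); cv2.imwrite(f"pics/{c}0.png",p["img"][:,:,::-1])
    print(c,np.linalg.inv(p["world_to_cam"])[:3,3], p["camera_matrix"][0])
    for n in "bottle tub jar lid stirrer balance block mat rack dishes".split():
        for r in vision.find_in(p,n)[:3]:
            P=w(p,r["xyz"]); print(n,round(r["confidence"],2),P,px(p,P))
E
```

```text
{'time': 0.0, 'joint_positions': array([ 1.1,  0.3,  1.5, -0. ,  1.3, -0.1]), 'dq': array([-0.,  0., -0., -0., -0.,  0.]), 'tau': array([ -0. , -43.1, -24.4,   0.1,   0.1,  -0. ]), 'tool_pos': array([192. , 488.2, 234. ]), 'tcp_rot': array([-1.6,  0. , -0.4]), 'contact_force': array([0.6, 0.7, 0.4]), 'moment': array([-0.,  0., -0.]), 'grip_width': 91.66521159011981}
top [ 497.6   13.9 1296.3] [487.6   0.  256.3]
bottle 0.79 [ 502.8 -355.7  118.3] [402.8 216.6]
tub 0.93 [506.  351.5  52.8] [117.2 220.2]
jar 0.76 [653.8 167.9 118.7] [185.7 157.9]
jar 0.54 [619.4 327.2  49.5] [127.1 175.7]
lid 0.62 [ 636.1 -177.6   12.4] [321.7 167.8]
stirrer 0.69 [ 473.9 -348.2   56. ] [392.6 228.2]
balance 0.91 [463.9 338.2  31.7] [124.6 236.5]
block 0.89 [642.2 154.9  56.6] [194.1 165.5]
block 0.58 [ 474.3 -347.7   54. ] [392.2 228.1]
mat 0.91 [466.2 -10.4   1.6] [259.7 233. ]
rack 0.78 [487.8 188.2  57.1] [181.4 226.4]
dishes 0.86 [ 476.4 -192.9   48.8] [331.3 228.2]
dishes 0.7 [486.7 191.9  58. ] [180.  226.8]
side [ 172.2 -644.1  886.3] [432.1   0.  257.9]
bottle 0.64 [ 496.2 -376.6  116.9] [329.6 312.3]
tub 0.66 [495.9 331.2  78.2] [177.8 131.3]
jar 0.75 [618.3 324.4  43.5] [216.5 127.8]
jar 0.59 [651.1 161.8 102. ] [252.6 138.3]
lid 0.8 [ 630.8 -182.8   13.5] [318.8 244.7]
stirrer 0.85 [ 460.1 -380.    58.3] [312.9 336.5]
balance 0.68 [450.  318.5  31.4] [167.7 151.3]
block 0.92 [626.2 131.1  47.1] [251.1 162.2]
block 0.64 [ 492.5 -376.3  120.6] [328.1 312.2]
mat 0.65 [463.7 -14.7   2.8] [227.  230.4]
rack 0.89 [479.9 178.7  58.4] [196.8 168.6]
dishes 0.63 [ 465.4 -203.8   45.7] [267.4 274.5]
```

Run:
```python
import cv2
a=cv2.imread("pics/top0.png"); cv2.imwrite("pics/top0b.png",cv2.resize(a[100:290,60:460],(800,380),interpolation=cv2.INTER_CUBIC))
a=cv2.imread("pics/side0.png"); cv2.imwrite("pics/side0b.png",cv2.resize(a,(800,600),interpolation=cv2.INTER_CUBIC))
```

```text
(no output)
```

View pics/top0b.png

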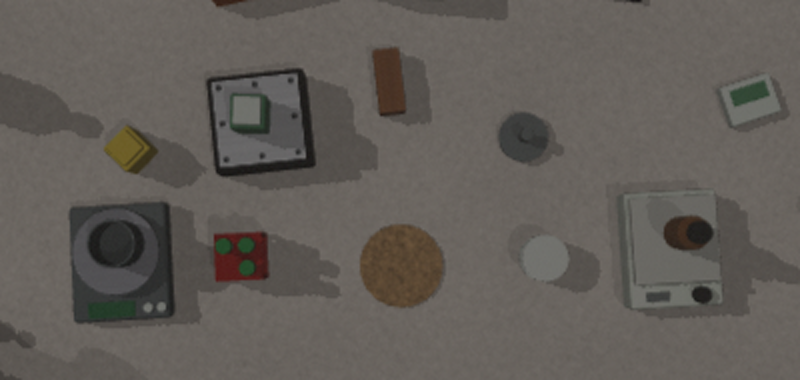

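View pics/side0b.png

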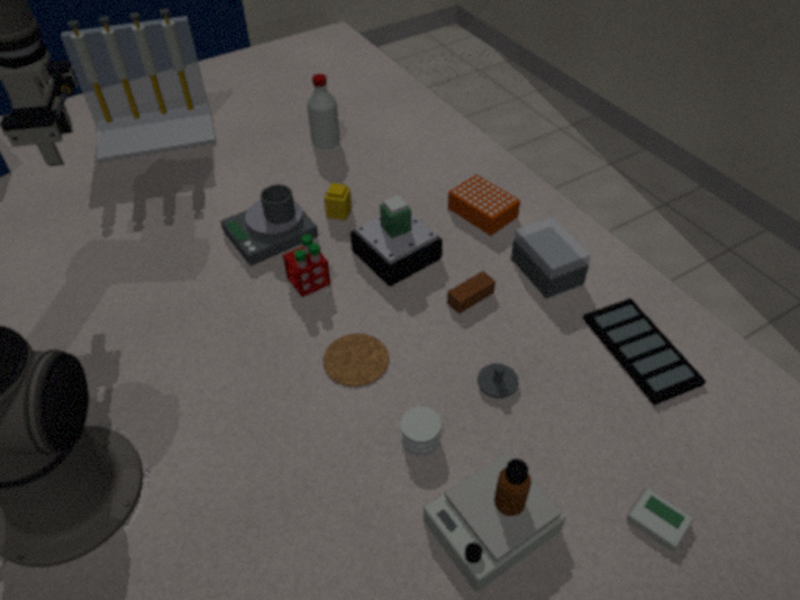

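The top view (full-frame pixels) shows the tub on the balance at (117,220), with the red rack at (181,226) close beside it. The candidates for the jar are the green one with a white cap on the cold block at (185,156) and the yellow one on the bench at (125,175). Green on the block fits the description, and the networks' z of about 119 also matches. The mat is at (260,233), the dishes at (332,229), the lid at (322,168) and the bottle on the stirrer at (403,216). Next I refine the poses by fitting models to the masks.

```bash
cat > fit.py <<'E'
from h import *
from scipy.optimize import minimize
def cyl(d,z0,z1):
    a=np.linspace(0,2*np.pi,40,endpoint=False); r=np.c_[np.cos(a),np.sin(a)]*d/2
    return np.vstack([np.c_[r,0*a+z] for z in (z0,z1)])
def box(x0,x1,y,z0,z1): return np.array([[p,q,z] for p in(x0,x1) for q in(-y,y) for z in(z0,z1)],float)
M=dict(bottle=[np.vstack([cyl(42,0,60),cyl(27,72,90)])],tub=[cyl(60,0,50)],jar=[box(-22,22,22,0,52),box(-17,17,17,52,62)],
 lid=[cyl(66,8,13),cyl(16,13,43),np.vstack([cyl(38,0,.1),cyl(48,8,8.1)])],
 stirrer=[box(-87,63,60,0,49),box(-55,55,55,49,55)],balance=[box(-89,61,63,0,30),cyl(110,40,45)],
 block=[box(-63,63,63,0,56),box(-55,55,55,56,60)],mat=[cyl(110,0,4)],rack=[box(-30,30,30,0,90)],dishes=[cyl(60,0,45)])
def render(pic,n,q,z):
    c,s=np.cos(q[2]),np.sin(q[2]); R=np.array([[c,-s,0],[s,c,0],[0,0,1]]); S=4
    im=np.zeros((384*S,512*S),np.uint8)
    for V in M[n]:
        P=V@R.T+[q[0],q[1],z]; C=P@pic["world_to_cam"][:3,:3].T+pic["world_to_cam"][:3,3]
        u=C@pic["camera_matrix"].T; u=u[:,:2]/u[:,2:]
        cv2.fillConvexPoly(im,cv2.convexHull((((u+.5)*S-.5)*16).round().astype(np.int32)),1,shift=4)
    return cv2.resize(im.astype(np.float32),(512,384),interpolation=cv2.INTER_AREA)
def fit(n,obs,q0,z,yaws=(0,)):
    """obs: list of (pic,mask,ignore)"""
    best=None
    f=lambda q:sum(np.abs(render(p,n,(q[0],q[1],q[2]/50),z)-m)[~i].sum() for p,m,i in obs)
    for y in yaws:
        r=minimize(f,[*q0,y*50],method="Nelder-Mead",options=dict(initial_simplex=np.array([[q0[0],q0[1],y*50],[q0[0]+12,q0[1],y*50],[q0[0],q0[1]+12,y*50],[q0[0],q0[1],y*50+8]]),xatol=.1,fatol=.3))
        if best is None or r.fun<best.fun: best=r
    return np.r_[best.x[:2],best.x[2]/50],best.fun
E
cat > m1.py <<'E'
from fit import *
np.set_printoptions(precision=2,suppress=True)
Z=dict(bottle=55,tub=45,jar=60)
G=dict(bottle=(500,-360),tub=(505,345),jar=(650,165),lid=(633,-180),stirrer=(480,-345),balance=(475,340),block=(635,145),mat=(465,-12),rack=(484,188),dishes=(470,-196))
pics={c:vision.capture(c) for c in("top","side")}
ms={}
for c,p in pics.items():
    for n in G:
        z=Z.get(n,0)+20; ex=px(p,[*G[n],z])
        for r in vision.regions_of(p,n):
            m=r["mask"]; ys,xs=np.nonzero(m)
            if len(xs) and np.hypot(xs.mean()-ex[0],ys.mean()-ex[1])<22: ms[c,n]=m; break
k=np.ones((5,5),np.uint8)
for n in G:
    obs={}
    for c,p in pics.items():
        if (c,n) not in ms: print("no",c,n); continue
        ig=np.zeros((384,512),np.uint8)
        for (c2,n2),m in ms.items():
            if c2==c and n2!=n and (m&ms[c,n]).sum()<.5*min(m.sum(),ms[c,n].sum()): ig|=m.astype(np.uint8)
        big=n in("stirrer","balance","block")
        ig=cv2.dilate(ig,k).astype(bool)
        if n in("bottle","tub","jar","lid"): ig=np.zeros_like(ig)
        obs[c]=(p,ms[c,n].astype(np.float32),ig)
    ya=(-.2,0,.2) if n in("stirrer","balance","block") else (-.6,-.3,0,.3,.6) if n in("jar","rack") else (0,)
    for s in (["top"],["side"],["top","side"]):
        if all(c in obs for c in s):
            q,v=fit(n,[obs[c] for c in s],G[n],Z.get(n,0),ya); print(n,"+".join(s),q,round(v),[int(obs[c][1].sum()) for c in s])
E
python3 m1.py
```

```text
bottle top [ 504.56 -366.31    0.11] 20 [348]
bottle side [ 503.49 -364.51    0.13] 58 [647]
bottle top+side [ 504.02 -365.      0.03] 94 [348, 647]
tub top [502.93 344.38   0.05] 29 [568]
tub side [500.69 347.65   0.06] 26 [465]
tub top+side [502.16 345.31   0.19] 86 [568, 465]
jar top [661.8  175.67  -1.59] 41 [381]
jar side [660.64 178.44  -0.19] 40 [422]
jar top+side [661.24 176.78  -0.1 ] 98 [381, 422]
lid top [ 636.15 -176.59    0.07] 26 [488]
lid side [ 634.5  -174.13   -0.02] 29 [458]
lid top+side [ 635.59 -175.53    0.09] 75 [488, 458]
stirrer top [ 497.   -360.44    0.05] 145 [2564]
stirrer side [ 495.4  -360.66    0.04] 168 [4089]
stirrer top+side [ 496.08 -360.45    0.05] 326 [2564, 4089]
no top balance
balance side [490.98 355.07   0.01] 75 [1349]
block top [657.93 166.67   0.09] 89 [2134]
block side [656.13 171.89   0.06] 117 [1640]
block top+side [657.62 167.25   0.09] 245 [2134, 1640]
mat top [469.46 -12.41   0.05] 48 [1385]
mat side [466.59 -10.26   0.06] 39 [1137]
mat top+side [467.83 -11.63   0.11] 132 [1385, 1137]
rack top [485.44 192.58  -0.01] 79 [622]
rack side [481.2  197.64   0.  ] 58 [795]
rack top+side [483.02 195.07   0.04] 203 [622, 795]
dishes top [ 476.26 -197.86   -0.05] 27 [467]
dishes side [ 473.96 -194.18   -0.  ] 32 [740]
dishes top+side [ 474.59 -195.49    0.02] 103 [467, 740]
```

Run:
```python
from fit import *
np.set_printoptions(precision=3,suppress=True)
p=vision.capture("top")
for r in vision.regions_of(p,"balance"):
    m=r["mask"]; ys,xs=np.nonzero(m); print(r["confidence"],len(xs),xs.mean(),ys.mean())
    if len(xs)>800 and xs.mean()<170:
        t=[q["mask"] for q in vision.regions_of(p,"tub")][0]
        ig=cv2.dilate(t.astype(np.uint8),np.ones((5,5))).astype(bool)
        print(fit("balance",[(p,m.astype(np.float32),ig)],(490,352),0,(-.1,0,.1))); break
# overlay of fits
im=cv2.resize(p["img"][:,:,::-1],None,fx=4,fy=4,interpolation=cv2.INTER_CUBIC)
for n,q,z in(("jar",(661.2,177,-.08),60),("block",(657,168.5,.08),0),("balance",(491,354,.01),0),("tub",(502,346,0),45)):
    b=cv2.resize((render(p,n,q,z)>.5).astype(np.uint8),None,fx=4,fy=4)
    cs,_=cv2.findContours(b,0,1); cv2.drawContours(im,cs,-1,(0,255,255),1)
cv2.imwrite("pics/ov.png",im[480:1080,300:1000])
o=bot.get_obs(); print(o["tool_pos"],o["tcp_rot"],o["time"],o["grip_width"])
```

```text
0.71 2395 121.47306889352818 232.90855949895615
(array([493.239, 351.974,   0.041]), np.float64(99.375))
[192.191 488.576 234.757] [-1.571 -0.    -0.375] 2.35 92.17069934757042
```

View pics/ov.png

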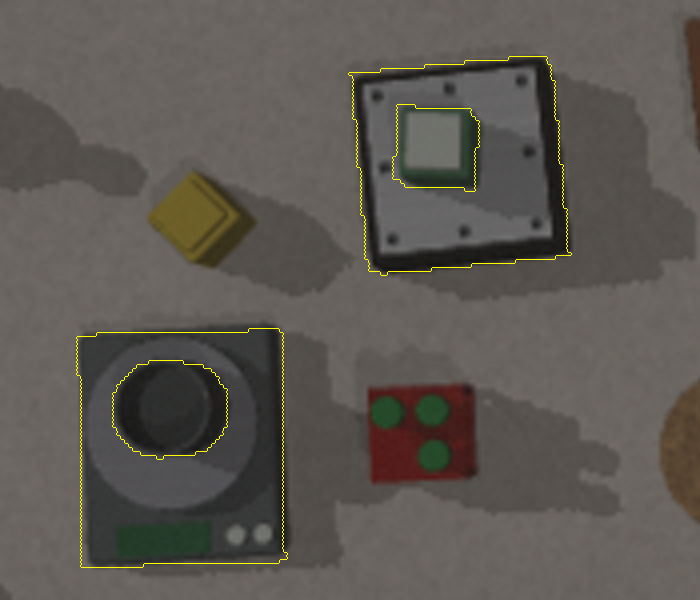

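The fits sit well on the picture: the green jar on the block at crop (437,145) is the right one, and the yellow one at (200,215) stays put. My order is jar to mat, tub to block, lid, bottle to balance, then jar to stirrer. I'll start by turning the tool to yaw 0 and moving above the jar.

arm_command --pt "0 0 0 -7.16" --pt "0 0 0 -7.16" --pt "0 0 0 -7.16" --pt "0.019 0 -0.013 0" --pt "0.039 0 -0.026 0" --claw 0

```text
time: 2.85
tool_pos: [249.1, 450.4, 234.7]
tcp_rot: [-1.57, 0.0, 0.005]
contact_force: [1.5, 0.4, -0.0]
grip_width: 91.9
```

arm_command --pt "0.039 0 -0.026 0" --pt "0.039 0 -0.026 0" --pt "0.039 0 -0.026 0" --pt "0.039 0 -0.026 0" --pt "0.039 0 -0.026 0"

```text
time: 3.35
tool_pos: [446.6, 318.3, 234.9]
tcp_rot: [-1.57, -0.0, 0.0]
contact_force: [1.0, 0.8, -0.7]
grip_width: 91.8
```

arm_command --pt "0.039 0 -0.026 0" --pt "0.039 0 -0.026 0" --pt "0.039 0 -0.026 0" --pt "0.039 0 -0.026 0" --pt "0.02 0 -0.013 0"

```text
time: 3.85
tool_pos: [623.9, 199.7, 234.1]
tcp_rot: [-1.571, -0.0, -0.003]
contact_force: [-0.9, 1.1, -0.1]
grip_width: 91.9
```

arm_command --pt "0.02 0 -0.013 0" --pt "0 0 0 0" --pt "0 0 0 0"

```text
time: 4.15
tool_pos: [641.1, 189.5, 234.2]
tcp_rot: [-1.571, 0.001, -0.001]
contact_force: [-0.3, 0.4, -0.5]
grip_width: 91.8
```

arm_command --pt "0.02 0.02 -0.0125 0" --pt "0 0.04 0 0" --pt "0 0.03 0 0" --pt "0 0.01 0 0" --pt "0 0 0 0"

```text
time: 4.65
tool_pos: [659.9, 177.9, 133.7]
tcp_rot: [-1.571, 0.003, 0.001]
contact_force: [0.3, 0.7, 1.2]
grip_width: 91.7
```

Run:
```python
from h import *
p=vision.capture("side"); im=p["img"][:,:,::-1]
cv2.imwrite("pics/jar1.png",cv2.resize(im[60:210,150:350],(800,600),interpolation=cv2.INTER_CUBIC)); print(bot.get_obs()["tool_pos"])
```

```text
[661.07259338 177.94023217 135.65265536]
```

View pics/jar1.png

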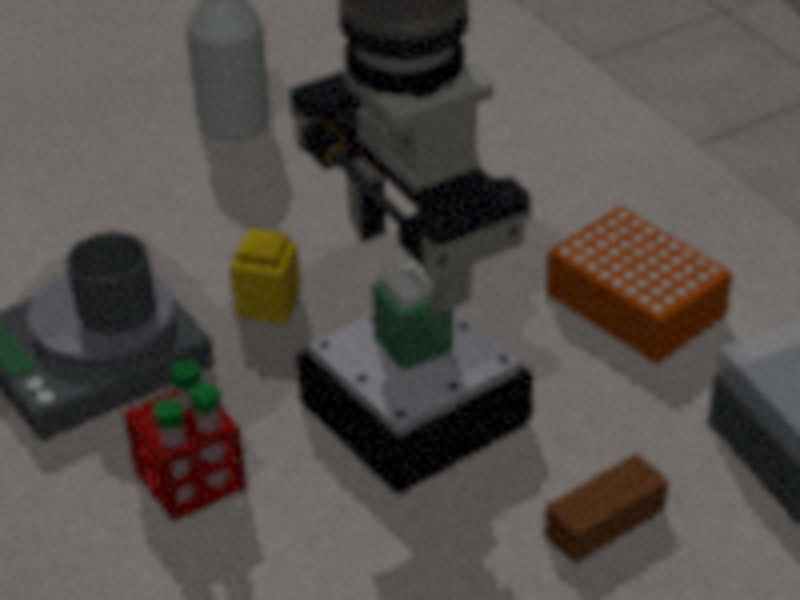

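The open fingers straddle the green jar, with the jar at crop (410,320) and the fingers at (368,200) and (447,270). I'll go down, close, and then lift.

arm_command --pt "0 0.025 0 0" --pt "0 0.02 0 0" --pt "0 0.005 0 0" --pt "0 0 0 0"

```text
time: 5.1
tool_pos: [661.6, 177.5, 86.0]
tcp_rot: [-1.57, -0.001, 0.0]
contact_force: [-0.1, 0.4, 0.6]
grip_width: 91.9
```

arm_command --pt "0 0 0 0" --pt "0 0 0 0" --pt "0 0 0 0" --pt "0 0 0 0" --pt "0 0 0 0" --claw 255

```text
time: 5.6
tool_pos: [661.3, 177.1, 85.0]
tcp_rot: [-1.571, -0.0, 0.0]
contact_force: [-0.5, -0.1, 0.4]
grip_width: 56.3
```

arm_command --pt "0 0 0 0" --pt "0 0 0 0" --pt "0 -0.005 0 0" --pt "0 -0.01 0 0" --pt "0 0 0 0"

```text
time: 6.1
tool_pos: [662.1, 177.4, 101.6]
tcp_rot: [-1.57, -0.003, 0.0]
contact_force: [1.3, -0.0, -1.3]
grip_width: 43.8
```

arm_command --pt "0 -0.02 0 0" --pt "0 -0.03 0 0" --pt "-0.012 0 -0.0115 0" --pt "-0.024 0 -0.0235 0" --pt "-0.03 0 -0.03 0"

```text
time: 6.6
tool_pos: [594.9, 112.3, 149.8]
tcp_rot: [-1.57, -0.001, 0.002]
contact_force: [0.2, -0.4, -1.7]
grip_width: 44.0
```

arm_command --pt "-0.035 0 -0.035 0" --pt "-0.035 0 -0.035 0" --pt "-0.03 0 -0.03 0" --pt "-0.02 0 -0.018 0" --pt "-0.007 0 -0.005 0"

```text
time: 7.1
tool_pos: [466.5, -12.2, 150.2]
tcp_rot: [-1.571, 0.0, -0.002]
contact_force: [0.0, 0.6, -1.5]
grip_width: 43.8
```

Run:
```python
from fit import *
o=bot.get_obs(); t=o["tool_pos"]; print(t,o["grip_width"],o["contact_force"],o["time"])
p=vision.capture("side"); im=cv2.resize(p["img"][:,:,::-1],None,fx=4,fy=4,interpolation=cv2.INTER_CUBIC)
b=cv2.resize((render(p,"jar",(t[0],t[1],0),t[2]-25)>.5).astype(np.uint8),None,fx=4,fy=4)
cs,_=cv2.findContours(b,0,1); cv2.drawContours(im,cs,-1,(0,255,255),1)
u,v=(px(p,[t[0],t[1],80])*4).astype(int)
cv2.imwrite("pics/jar2.png",im[v-250:v+250,u-250:u+250])
```

```text
[466.53579373 -12.24512233 150.19303361] 43.79085423899489 [ 0.01039835  0.60897184 -1.50548649] 7.1
```

View pics/jar2.png

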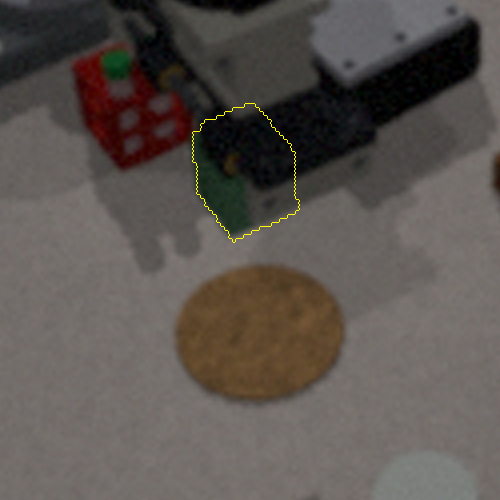

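The jar is held level: its green face fills the predicted outline, with the bottom corner at (235,238), and the mat below is clear. I'll lower it.

arm_command --pt "0 0.02 0 0" --pt "0 0.035 0 0" --pt "0 0.03 0 0" --pt "0 0.02 0 0" --pt "0 0.01 0 0"

```text
time: 7.65
tool_pos: [468.5, -10.0, 33.0]
tcp_rot: [-1.57, 0.002, 0.001]
contact_force: [0.1, -0.1, -0.5]
grip_width: 43.9
```

arm_command --pt "0 0.002 0 0" --pt "0 0.002 0 0" --pt "0 0.001 0 0" --pt "0 0 0 0"

```text
time: 8.05
tool_pos: [468.9, -10.9, 30.4]
tcp_rot: [-1.571, -0.002, 0.0]
contact_force: [-0.0, -0.5, -1.9]
grip_width: 43.8
```

arm_command --pt "0 0.001 0 0" --pt "0 0 0 0"

```text
time: 8.25
tool_pos: [468.4, -10.9, 29.0]
tcp_rot: [-1.571, -0.001, -0.0]
contact_force: [-0.6, 0.1, -1.8]
grip_width: 43.7
```

arm_command --pt "0 0.001 0 0" --pt "0 0 0 0"

```text
time: 8.45
tool_pos: [468.5, -10.9, 28.7]
tcp_rot: [-1.571, -0.001, 0.0]
contact_force: [-3.1, 0.8, 8.8]
grip_width: 43.7
```

arm_command --pt "0 0 0 0" --pt "0 0 0 0" --pt "0 0 0 0" --pt "0 0 0 0" --pt "0 -0.005 0 0" --claw 0

```text
time: 8.95
tool_pos: [467.8, -10.8, 32.4]
tcp_rot: [-1.57, 0.001, 0.0]
contact_force: [-0.0, -0.9, 0.0]
grip_width: 79.4
```

arm_command --pt "0 -0.025 0 0" --pt "0 -0.04 0 0" --pt "0 -0.05 0 0" --pt "0.003 -0.03 0.025 0" --pt "0.004 0 0.045 0"

```text
time: 9.45
tool_pos: [478.1, 58.1, 182.7]
tcp_rot: [-1.572, -0.01, -0.004]
contact_force: [1.5, 0.7, -0.8]
grip_width: 91.5
```

arm_command --pt "0.004 0 0.045 0" --pt "0.004 0 0.045 0" --pt "0.004 0 0.045 0" --pt "0.004 0 0.045 0" --pt "0.004 0 0.045 0"

```text
time: 9.95
tool_pos: [495.0, 286.0, 178.1]
tcp_rot: [-1.571, -0.0, 0.0]
contact_force: [1.0, 0.3, 0.9]
grip_width: 91.8
```

arm_command --pt "0.004 0 0.04 0" --pt "0.003 0 0.022 0" --pt "0 0.02 0 0" --pt "0 0 0 0"

```text
time: 10.35
tool_pos: [500.5, 346.1, 155.3]
tcp_rot: [-1.573, 0.005, 0.002]
contact_force: [0.2, -0.9, -0.0]
grip_width: 91.7
```

```bash
cat > loc.py <<'E'
import sys
from fit import *
# usage: loc.py name x y z yawed(0/1) [name ...]; refits pose near guess in both cameras
np.set_printoptions(precision=2,suppress=True)
pics=[vision.capture(c) for c in("top","side")]
a=sys.argv[1:]
for i in range(0,len(a),5):
    n=a[i]; x,y,z,yw=map(float,a[i+1:i+5]); qs=[]
    for p in pics:
        e=render(p,n,(x,y,0),z)>.5
        c=[r["mask"] for r in vision.regions_of(p,n) if (r["mask"]&e).sum()>.3*e.sum()]
        if not c: qs.append(None); continue
        q,v=fit(n,[(p,c[0].astype(np.float32),np.zeros(e.shape,bool))],(x,y),z,(-.3,0,.3) if yw else (0,))
        qs.append((q,round(v),int(c[0].sum())))
    print(n,qs)
o=bot.get_obs(); print(o["time"],o["tool_pos"],o["grip_width"])
E
python3 loc.py jar 468 -11 4 1 tub 502 346 45 0
```

```text
jar [(array([467.56, -10.41,  -0.02]), 66, 244), (array([467.05,  -7.01,  -0.1 ]), 68, 474)]
tub [None, (array([500.05, 348.19,   0.13]), 42, 444)]
10.65 [502.72 345.74 158.8 ] 91.6418877001909
```

arm_command --pt "0 0.02 0 0" --pt "0 0.03 0 0" --pt "0 0.025 0 0" --pt "0 0.011 0 0" --pt "0 0 0 0"

```text
time: 11.15
tool_pos: [501.7, 345.5, 70.8]
tcp_rot: [-1.572, 0.002, -0.0]
contact_force: [-0.2, 0.7, -0.7]
grip_width: 91.9
```

arm_command --pt "0 0 0 0" --pt "0 0 0 0" --pt "0 0 0 0" --pt "0 0 0 0" --pt "0 0 0 0" --claw 255

```text
time: 11.65
tool_pos: [502.4, 346.2, 72.3]
tcp_rot: [-1.57, -0.001, 0.0]
contact_force: [-0.9, 0.8, 3.8]
grip_width: 58.3
```

arm_command --pt "0 0 0 0" --pt "0 0 0 0"

```text
time: 11.85
tool_pos: [502.4, 346.2, 72.3]
tcp_rot: [-1.57, -0.001, 0.0]
contact_force: [-1.0, 0.1, 5.5]
grip_width: 58.4
```

The opening reads 58.4 mm where the tub should give 60 mm, and there's a 5.5 N upward force. I'll look before lifting.

Run:
```python
from fit import *
o=bot.get_obs(); t=o["tool_pos"]; print(t,o["moment"])
ims=[]
for c in("side","top"):
    p=vision.capture(c); im=cv2.resize(p["img"][:,:,::-1],None,fx=5,fy=5,interpolation=cv2.INTER_CUBIC)
    b=cv2.resize((render(p,"tub",(502,346,0),45)>.5).astype(np.uint8),None,fx=5,fy=5)
    cs,_=cv2.findContours(b,0,1); cv2.drawContours(im,cs,-1,(0,255,255),1)
    u,v=(px(p,[502,346,70])*5).astype(int); print(u,v)
    ims.append(im[max(0,v-250):v+250,max(0,u-200):u+200])
cv2.imwrite("pics/tub1.png",np.hstack(ims))
```

```text
[502.40512255 346.21625315  72.29028572] [-0.15626895  0.08545265  0.04659998]
889 650
587 1108
```

View pics/tub1.png

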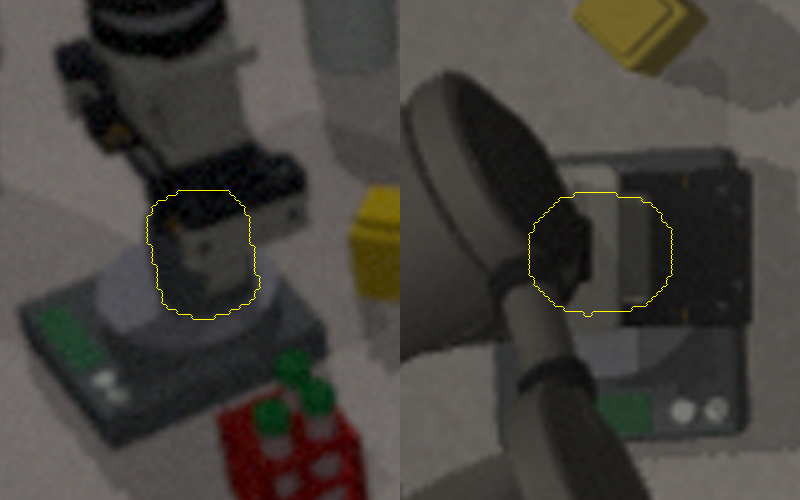

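The tub is still inside the predicted outline between the fingers, side crop (205,255). I'll lift it a little and check.

arm_command --pt "0 -0.005 0 0" --pt "0 -0.01 0 0" --pt "0 -0.015 0 0" --pt "0 0 0 0" --pt "0 0 0 0"

```text
time: 12.45
tool_pos: [502.3, 346.2, 101.9]
tcp_rot: [-1.57, -0.001, 0.0]
contact_force: [-0.5, -0.3, -2.0]
grip_width: 58.4
```

Run:
```python
from fit import *
o=bot.get_obs(); t=o["tool_pos"]; print(t,o["moment"],o["contact_force"],o["grip_width"])
p=vision.capture("side"); im=cv2.resize(p["img"][:,:,::-1],None,fx=6,fy=6,interpolation=cv2.INTER_CUBIC)
b=cv2.resize((render(p,"tub",(502,346,0),75)>.5).astype(np.uint8),None,fx=6,fy=6)
cs,_=cv2.findContours(b,0,1); cv2.drawContours(im,cs,-1,(0,255,255),1)
u,v=(px(p,[502,346,90])*6).astype(int)
cv2.imwrite("pics/tub2.png",np.clip(im[v-200:v+200,u-200:u+200]*1.8,0,255))
```

```text
[502.26584656 346.18252999 101.94476151] [0.04067912 0.05155602 0.00156511] [-0.49548333 -0.29260439 -1.95256176] 58.392756921886956[ WARN:0@5.304] global loadsave.cpp:1063 imwrite_ Unsupported depth image for selected encoder is fallbacked to CV_8U.
```

View pics/tub2.png

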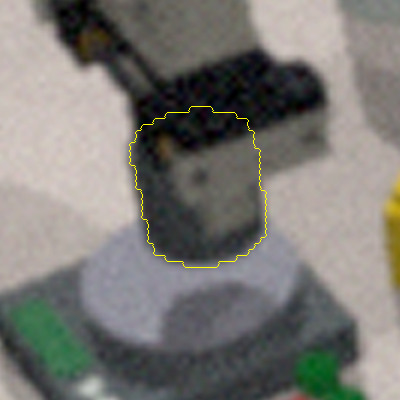

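arm_command --pt "0 -0.025 0 0" --pt "0.01 -0.025 -0.011 0" --pt "0.02 0 -0.023 0" --pt "0.02 0 -0.023 0" --pt "0.02 0 -0.023 0"

```text
time: 13.0
tool_pos: [572.4, 265.3, 151.1]
tcp_rot: [-1.571, 0.001, 0.001]
contact_force: [0.0, -0.0, -1.0]
grip_width: 57.6
```

arm_command --pt "0.02 0 -0.023 0" --pt "0.02 0 -0.023 0" --pt "0.02 0 -0.023 0" --pt "0.015 0 -0.017 0" --pt "0.01 0 -0.011 0"

```text
time: 13.5
tool_pos: [657.8, 167.4, 150.5]
tcp_rot: [-1.571, 0.002, -0.001]
contact_force: [-0.0, 0.6, -0.3]
grip_width: 58.6
```

arm_command --pt "0 0.02 0 0" --pt "0 0.025 0 0" --pt "0 0.012 0 0" --pt "0 0.003 0 0" --pt "0 0 0 0"

```text
time: 14.0
tool_pos: [657.1, 169.5, 91.6]
tcp_rot: [-1.571, 0.001, 0.001]
contact_force: [0.9, 0.3, 0.2]
grip_width: 58.4
```

arm_command --pt "0 0.002 0 0" --pt "0 0 0 0"

```text
time: 14.2
tool_pos: [657.6, 169.3, 90.7]
tcp_rot: [-1.571, -0.002, 0.0]
contact_force: [0.5, 0.4, 0.0]
grip_width: 58.3
```

arm_command --pt "0 0.001 0 0" --pt "0 0 0 0"

```text
time: 14.4
tool_pos: [657.3, 169.2, 89.1]
tcp_rot: [-1.571, -0.001, 0.0]
contact_force: [0.6, 0.2, -1.5]
grip_width: 58.1
```

arm_command --pt "0 0.001 0 0" --pt "0 0 0 0"

```text
time: 14.6
tool_pos: [657.2, 169.1, 87.7]
tcp_rot: [-1.571, 0.0, 0.0]
contact_force: [-0.1, -0.3, -1.1]
grip_width: 58.1
```

arm_command --pt "0 0.001 0 0" --pt "0 0 0 0"

```text
time: 14.8
tool_pos: [657.3, 169.2, 87.3]
tcp_rot: [-1.571, -0.001, 0.0]
contact_force: [-2.5, -0.1, 2.6]
grip_width: 58.0
```

arm_command --pt "0 0.001 0 0" --pt "0 0 0 0"

```text
time: 15.0
tool_pos: [657.3, 169.1, 87.3]
tcp_rot: [-1.571, -0.001, 0.0]
contact_force: [-3.8, -0.6, 8.8]
grip_width: 58.1
```

arm_command --pt "0 0 0 0" --pt "0 0 0 0" --pt "0 0 0 0" --pt "0 0 0 0" --pt "0 -0.01 0 0" --claw 0

```text
time: 15.5
tool_pos: [656.2, 169.0, 94.3]
tcp_rot: [-1.571, 0.003, 0.0]
contact_force: [0.1, 0.2, 0.7]
grip_width: 90.1
```

arm_command --pt "0 -0.02 0 0" --pt "0 -0.035 0 0" --pt "0 -0.025 -0.015 0" --pt "-0.002 0 -0.03 0" --pt "-0.003 0 -0.045 0"

```text
time: 16.0
tool_pos: [652.8, 80.2, 177.8]
tcp_rot: [-1.57, -0.004, 0.003]
contact_force: [-0.1, -1.6, -0.3]
grip_width: 92.1
```

arm_command --pt "-0.003 0 -0.045 0" --pt "-0.003 0 -0.045 0" --pt "-0.003 0 -0.045 0" --pt "-0.003 0 -0.045 0" --pt "-0.003 0 -0.04 0"

```text
time: 16.5
tool_pos: [637.0, -143.2, 176.7]
tcp_rot: [-1.571, -0.001, -0.0]
contact_force: [-0.1, -0.7, 0.2]
grip_width: 91.6
```

arm_command --pt "-0.002 0.02 -0.025 0" --pt "0 0.03 -0.01 0" --pt "0 0 0 0" --pt "0 0 0 0"

```text
time: 16.9
tool_pos: [635.3, -175.5, 126.3]
tcp_rot: [-1.57, 0.0, -0.0]
contact_force: [0.4, 0.6, 0.5]
grip_width: 91.6
```

```bash
python3 loc.py tub 657 169 60 0 lid 635 -175 0 0
```

```text
tub [(array([658.08, 169.26,   0.1 ]), 41, 511), (array([655.42, 173.11,   0.06]), 35, 484)]
lid [None, (array([ 634.64, -174.5 ,    0.08]), 27, 461)]
17.2 [ 635.87 -175.2   127.03] 91.71788257064435
```

The tub stands within about 3 mm of the block's centre in both views and the lid is where it was first measured. Next I'll grasp the knob.

arm_command --pt "0 0.025 0 0" --pt "0 0.035 0 0" --pt "0 0.025 0 0" --pt "0 0.012 0 0" --pt "0 0.003 0 0"

```text
time: 17.7
tool_pos: [634.9, -175.4, 24.7]
tcp_rot: [-1.57, 0.002, 0.001]
contact_force: [-0.4, -0.1, -1.0]
grip_width: 91.4
```

arm_command --pt "0 0 0 0" --pt "0 0 0 0" --pt "0 0 0 0" --pt "0 0 0 0" --pt "0 0 0 0" --claw 255

```text
time: 18.2
tool_pos: [635.5, -175.9, 26.3]
tcp_rot: [-1.571, -0.001, 0.0]
contact_force: [-1.0, 0.6, 0.7]
grip_width: 56.4
```

arm_command --pt "0 0 0 0" --pt "0 0 0 0" --pt "0 0 0 0" --pt "0 0 0 0" --pt "0 0 0 0"

```text
time: 18.7
tool_pos: [635.3, -175.9, 25.7]
tcp_rot: [-1.571, -0.0, 0.0]
contact_force: [-0.2, -0.6, -0.4]
grip_width: 16.8
```

arm_command --pt "0 0 0 0" --pt "0 -0.005 0 0" --pt "0 -0.02 0 0" --pt "0 -0.03 0 0" --pt "0 -0.03 0 0"

```text
time: 19.2
tool_pos: [634.9, -175.7, 111.5]
tcp_rot: [-1.57, 0.001, 0.0]
contact_force: [0.8, -0.4, -0.4]
grip_width: 15.5
```

arm_command --pt "0 -0.03 0 0" --pt "0 -0.015 0 0" --pt "0 0 0 0"

```text
time: 19.5
tool_pos: [636.6, -176.4, 159.0]
tcp_rot: [-1.573, -0.005, 0.0]
contact_force: [-0.5, -0.2, -0.6]
grip_width: 15.4
```

```bash
python3 - <<'E'
from fit import *
o=bot.get_obs(); t=o["tool_pos"]; print(t,o["moment"],o["contact_force"],o["grip_width"])
p=vision.capture("side"); im=cv2.resize(p["img"][:,:,::-1],None,fx=5,fy=5,interpolation=cv2.INTER_CUBIC)
z=t[2]-26
b=cv2.resize((render(p,"lid",(t[0],t[1],0),z)>.5).astype(np.uint8),None,fx=5,fy=5)
cs,_=cv2.findContours(b,0,1); cv2.drawContours(im,cs,-1,(0,255,255),1)
u,v=(px(p,[t[0],t[1],z+10])*5).astype(int)
cv2.imwrite("pics/lid1.png",np.clip(im[v-250:v+200,u-250:u+250]*1.8,0,255).astype(np.uint8))
E
python3 - <<'E'
E
```

```text
[ 636.55201965 -176.36814019  159.00664451] [ 0.03010526 -0.02455038  0.02881988] [-0.51513296 -0.21324624 -0.63183467] 15.438664159638272
```

View pics/lid1.png

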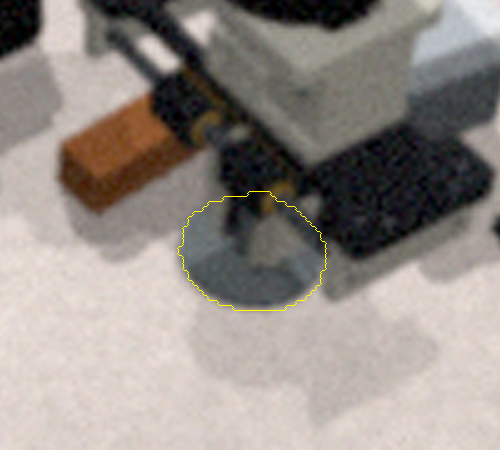

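The lid hangs level and fits its outline at (253,250). I'll carry it over the tub.

arm_command --pt "0.001 0 0.02 0" --pt "0.0025 0 0.04 0" --pt "0.0025 0 0.045 0" --pt "0.0025 0 0.045 0" --pt "0.0025 0 0.045 0"

```text
time: 20.05
tool_pos: [645.0, 22.1, 153.9]
tcp_rot: [-1.57, 0.003, 0.0]
contact_force: [0.5, -0.3, -0.4]
grip_width: 15.2
```

arm_command --pt "0.0025 0 0.045 0" --pt "0.0025 0 0.045 0" --pt "0.0025 0 0.03 0" --pt "0.0025 0 0.02 0" --pt "0.0005 0 0.01 0"

```text
time: 20.55
tool_pos: [655.9, 171.5, 154.4]
tcp_rot: [-1.571, 0.002, 0.002]
contact_force: [0.9, -0.2, -0.7]
grip_width: 14.9
```

arm_command --pt "0 0 0 0" --pt "0 0 0 0" --pt "0 0 0 0"

```text
time: 20.85
tool_pos: [656.9, 167.4, 155.7]
tcp_rot: [-1.571, 0.0, -0.002]
contact_force: [0.1, -0.1, -1.1]
grip_width: 15.4
```

Run:
```python
from fit import *
o=bot.get_obs(); t=o["tool_pos"]; print(t,o["contact_force"],o["grip_width"])
ims=[]
for c in("side",):
    p=vision.capture(c); im=cv2.resize(p["img"][:,:,::-1],None,fx=6,fy=6,interpolation=cv2.INTER_CUBIC)
    for n,q,z in(("lid",(*t[:2],0),t[2]-26),("tub",(656.9,169.6,0),60)):
        b=cv2.resize((render(p,n,q,z)>.5).astype(np.uint8),None,fx=6,fy=6)
        cs,_=cv2.findContours(b,0,1); cv2.drawContours(im,cs,-1,(0,255,255),1)
    u,v=(px(p,[t[0],t[1],110])*6).astype(int)
    ims.append(im[max(0,v-250):v+250,max(0,u-250):u+250])
cv2.imwrite("pics/lid2.png",np.clip(np.hstack(ims)*1.8,0,255).astype(np.uint8))
```

```text
[656.86184904 167.43299486 155.6661296 ] [ 0.07278085 -0.10920717 -1.13520604] 15.374163684186119
```

View pics/lid2.png

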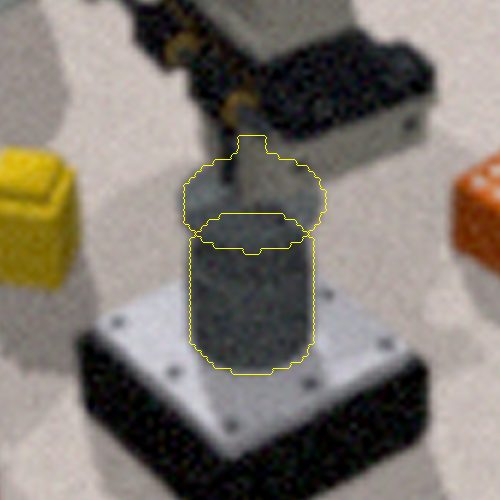

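The lid hangs centred over the tub at (253,300), with offsets of 1–2 mm at most. I'll lower it slowly and watch the force.

arm_command --pt "0 0.005 0.001 0" --pt "0 0.006 0 0" --pt "0 0.006 0 0" --pt "0 0.003 0 0" --pt "0 0 0 0"

```text
time: 21.4
tool_pos: [656.3, 170.1, 134.8]
tcp_rot: [-1.571, 0.001, 0.0]
contact_force: [-0.7, -0.3, -0.9]
grip_width: 15.4
```

arm_command --pt "0 0.002 0 0" --pt "0 0.002 0 0" --pt "0 0 0 0"

```text
time: 21.7
tool_pos: [656.6, 170.2, 131.5]
tcp_rot: [-1.571, 0.0, 0.0]
contact_force: [0.3, -0.0, -0.6]
grip_width: 15.0
```

arm_command --pt "0 0.001 0 0" --pt "0 0 0 0"

```text
time: 21.9
tool_pos: [656.7, 170.1, 130.7]
tcp_rot: [-1.571, -0.0, 0.0]
contact_force: [0.1, -0.1, -1.0]
grip_width: 15.0
```

arm_command --pt "0 0.001 0 0" --pt "0 0 0 0"

```text
time: 22.1
tool_pos: [656.7, 170.1, 129.6]
tcp_rot: [-1.571, 0.0, 0.0]
contact_force: [-0.3, -0.1, -1.0]
grip_width: 15.2
```

arm_command --pt "0 0.001 0 0" --pt "0 0 0 0"

```text
time: 22.3
tool_pos: [656.6, 170.1, 128.6]
tcp_rot: [-1.571, 0.0, 0.0]
contact_force: [0.2, -0.9, -0.2]
grip_width: 15.0
```

arm_command --pt "0 0.001 0 0" --pt "0 0 0 0"

```text
time: 22.5
tool_pos: [656.7, 170.1, 127.7]
tcp_rot: [-1.571, -0.0, 0.0]
contact_force: [0.0, -0.0, -0.4]
grip_width: 15.1
```

arm_command --pt "0 0.001 0 0" --pt "0 0 0 0"

```text
time: 22.7
tool_pos: [656.8, 170.2, 127.6]
tcp_rot: [-1.571, -0.001, 0.0]
contact_force: [-3.1, -0.6, 4.3]
grip_width: 15.1
```

arm_command --pt "0 0.0005 0 0" --pt "0 0 0 0"

```text
time: 22.9
tool_pos: [656.8, 170.2, 127.6]
tcp_rot: [-1.571, -0.001, 0.0]
contact_force: [-3.7, -0.2, 6.1]
grip_width: 15.1
```

Seated: the force came at TCP z 127.6, so the lid origin is about 102. I'll release, rise and go to the bottle.

arm_command --pt "0 0 0 0" --pt "0 0 0 0" --pt "0 0 0 0" --pt "0 0 0 0" --pt "0 -0.005 0 0" --claw 0

```text
time: 23.4
tool_pos: [656.2, 170.1, 130.4]
tcp_rot: [-1.571, 0.002, 0.0]
contact_force: [0.6, -0.6, -0.7]
grip_width: 50.3
```

arm_command --pt "0 -0.02 0 0" --pt "0 -0.035 0 0" --pt "0 -0.035 -0.01 0" --pt "-0.006 0 -0.025 0" --pt "-0.012 0 -0.042 0"

```text
time: 23.9
tool_pos: [639.4, 94.4, 222.9]
tcp_rot: [-1.57, -0.004, 0.003]
contact_force: [0.4, -1.4, -0.5]
grip_width: 89.6
```

arm_command --pt "-0.013 0 -0.045 0" --pt "-0.013 0 -0.045 0" --pt "-0.013 0 -0.045 0" --pt "-0.013 0 -0.045 0" --pt "-0.013 0 -0.045 0"

```text
time: 24.4
tool_pos: [573.1, -133.6, 221.8]
tcp_rot: [-1.571, -0.001, 0.0]
contact_force: [1.6, -1.0, -0.5]
grip_width: 91.7
```

arm_command --pt "-0.013 0 -0.045 0" --pt "-0.013 0 -0.045 0" --pt "-0.013 0 -0.045 0" --pt "-0.013 0 -0.045 0" --pt "-0.013 0 -0.035 0"

```text
time: 24.9
tool_pos: [507.8, -349.5, 221.6]
tcp_rot: [-1.572, -0.001, -0.001]
contact_force: [0.9, -0.3, -0.5]
grip_width: 91.5
```

arm_command --pt "-0.005 0 -0.018 0" --pt "0 0 0 0" --pt "0 0 0 0"

```text
time: 25.2
tool_pos: [504.1, -364.1, 221.2]
tcp_rot: [-1.57, -0.0, 0.0]
contact_force: [0.2, -0.1, 0.6]
grip_width: 91.9
```

```bash
python3 loc.py tub 657 170 60 0 lid 657 170 102 0 bottle 504 -365 55 0 jar 468 -11 4 1
```

```text
tub [None, None]
lid [(array([657.48, 169.46,   0.1 ]), 26, 581), None]
bottle [None, (array([ 504.15, -363.75,    0.07]), 96, 606)]
jar [(array([468.76, -10.3 ,  -0.02]), 11, 304), (array([465.54,  -9.92,  -0.08]), 33, 526)]
25.7 [ 503.96 -364.53  221.27] 92.14484346549736
```

arm_command --pt "0 0.025 -0.001 0" --pt "0 0.04 0 0" --pt "0 0.035 0 0" --pt "0 0.02 0 0" --pt "0 0.008 0 0"

```text
time: 26.2
tool_pos: [502.8, -365.0, 90.7]
tcp_rot: [-1.568, 0.003, -0.0]
contact_force: [-0.1, 1.1, 0.5]
grip_width: 92.0
```

arm_command --pt "0 0 0 0" --pt "0 0 0 0" --pt "0 0 0 0" --pt "0 0 0 0" --pt "0 0 0 0" --claw 255

```text
time: 26.7
tool_pos: [504.1, -366.1, 94.0]
tcp_rot: [-1.572, -0.001, 0.0]
contact_force: [-0.2, -0.2, 0.2]
grip_width: 56.4
```

arm_command --pt "0 0 0 0" --pt "0 0 0 0" --pt "0 0 0 0" --pt "0 0 0 0"

```text
time: 27.1
tool_pos: [503.9, -366.0, 93.4]
tcp_rot: [-1.571, -0.0, 0.0]
contact_force: [-0.0, -0.0, 1.7]
grip_width: 41.7
```

arm_command --pt "0 -0.005 0 0" --pt "0 -0.015 0 0" --pt "0 -0.03 0 0" --pt "0 -0.02 0 0" --pt "0 0 0 0"

```text
time: 27.6
tool_pos: [504.9, -366.9, 166.3]
tcp_rot: [-1.575, -0.004, 0.0]
contact_force: [0.7, -0.4, -1.6]
grip_width: 41.2
```

Run:
```python
from fit import *
o=bot.get_obs(); t=o["tool_pos"]; print(t,o["contact_force"],o["grip_width"])
p=vision.capture("side"); im=cv2.resize(p["img"][:,:,::-1],None,fx=4,fy=4,interpolation=cv2.INTER_CUBIC)
crop=[]
for n,q,z in(("bottle",(*t[:2],0),t[2]-38),("lid",(657,169.5,0),102)):
    b=cv2.resize((render(p,n,q,z)>.5).astype(np.uint8),None,fx=4,fy=4)
    cs,_=cv2.findContours(b,0,1); cv2.drawContours(im,cs,-1,(0,255,255),1)
    u,v=(px(p,[*q[:2],z])*4).astype(int); crop.append(im[max(0,v-200):v+200,u-200:u+200])
cv2.imwrite("pics/bot1.png",np.clip(np.hstack(crop)*1.8,0,255).astype(np.uint8))
```

```text
[ 504.93211089 -366.87828397  166.25733202] [ 0.70725141 -0.37695301 -1.63701268] 41.17174066560869
```

View pics/bot1.png

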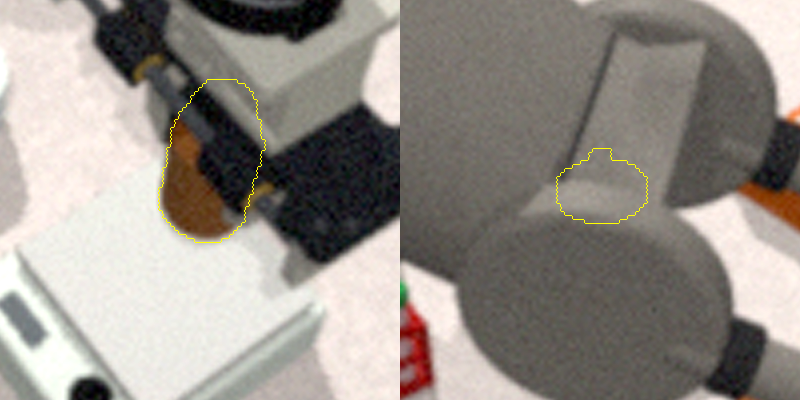

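The bottle hangs upright in its outline, bottom at (208,240). The arm hides the lid for now. I'll carry the bottle to the balance.

arm_command --pt "0 0 0.015 0" --pt "-0.001 0 0.03 0" --pt "-0.001 0 0.045 0" --pt "-0.001 0 0.045 0" --pt "-0.001 0 0.045 0"

```text
time: 28.15
tool_pos: [498.2, -182.8, 161.4]
tcp_rot: [-1.569, 0.003, -0.0]
contact_force: [1.4, -0.2, -2.6]
grip_width: 41.0
```

arm_command --pt "-0.001 0 0.045 0" --pt "-0.001 0 0.045 0" --pt "-0.001 0 0.045 0" --pt "-0.001 0 0.045 0" --pt "-0.001 0 0.045 0"

```text
time: 28.65
tool_pos: [492.7, 41.7, 161.7]
tcp_rot: [-1.57, 0.003, 0.0]
contact_force: [0.9, 0.2, -1.8]
grip_width: 41.3
```

arm_command --pt "-0.001 0 0.045 0" --pt "-0.001 0 0.045 0" --pt "-0.001 0 0.045 0" --pt "0 0 0.045 0" --pt "0 0 0.045 0"

```text
time: 29.15
tool_pos: [489.4, 266.2, 161.6]
tcp_rot: [-1.572, 0.003, 0.001]
contact_force: [1.0, -0.0, -1.0]
grip_width: 41.7
```

arm_command --pt "0 0 0.045 0" --pt "0 0 0.03 0" --pt "0 0 0.0145 0" --pt "0 0 0 0" --pt "0 0 0 0"

```text
time: 29.65
tool_pos: [490.9, 352.7, 162.2]
tcp_rot: [-1.572, 0.002, 0.0]
contact_force: [-0.3, -0.5, -2.0]
grip_width: 41.8
```

arm_command --pt "0 0.02 0 0" --pt "0 0.03 0 0" --pt "0 0.02 0 0" --pt "0 0.005 0 0" --pt "0 0 0 0"

```text
time: 30.15
tool_pos: [491.6, 352.2, 87.8]
tcp_rot: [-1.572, 0.001, -0.001]
contact_force: [0.4, -0.1, -1.6]
grip_width: 41.1
```

arm_command --pt "0 0.002 0 0" --pt "0 0.001 0 0" --pt "0 0 0 0"

```text
time: 30.45
tool_pos: [492.1, 353.7, 86.0]
tcp_rot: [-1.57, -0.001, 0.0]
contact_force: [-0.3, -0.6, -1.3]
grip_width: 41.6
```

arm_command --pt "0 0.001 0 0" --pt "0 0 0 0"

```text
time: 30.65
tool_pos: [491.7, 353.7, 84.4]
tcp_rot: [-1.571, -0.0, 0.0]
contact_force: [0.8, 0.3, -2.1]
grip_width: 41.2
```

arm_command --pt "0 0.001 0 0" --pt "0 0 0 0"

```text
time: 30.85
tool_pos: [491.8, 353.7, 83.4]
tcp_rot: [-1.571, -0.0, 0.0]
contact_force: [-0.4, -0.1, -1.0]
grip_width: 41.6
```

arm_command --pt "0 0.001 0 0" --pt "0 0 0 0"

```text
time: 31.05
tool_pos: [491.9, 353.7, 83.4]
tcp_rot: [-1.57, -0.001, 0.0]
contact_force: [-1.8, -1.2, 6.8]
grip_width: 41.3
```

arm_command --pt "0 0.0005 0 0" --pt "0 0 0 0"

```text
time: 31.25
tool_pos: [491.9, 353.7, 83.4]
tcp_rot: [-1.57, -0.001, 0.0]
contact_force: [-3.8, -1.5, 9.4]
grip_width: 41.4
```

arm_command --pt "0 0 0 0" --pt "0 0 0 0" --pt "0 0 0 0" --pt "0 0 0 0" --pt "0 0 0 0" --claw 0

```text
time: 31.75
tool_pos: [491.7, 353.6, 81.6]
tcp_rot: [-1.571, 0.0, 0.0]
contact_force: [-0.1, 0.3, 0.6]
grip_width: 76.9
```

arm_command --pt "0 -0.015 0 0" --pt "0 -0.035 0 0" --pt "0 -0.045 0 0" --pt "0 -0.03 0 0" --pt "-0.001 0 -0.015 0"

```text
time: 32.25
tool_pos: [492.7, 340.6, 211.7]
tcp_rot: [-1.566, -0.009, 0.002]
contact_force: [1.2, -0.0, 1.0]
grip_width: 91.9
```

arm_command --pt "-0.003 0 -0.04 0" --pt "-0.003 0 -0.045 0" --pt "-0.003 0 -0.045 0" --pt "-0.003 0 -0.045 0" --pt "-0.003 0 -0.045 0"

```text
time: 32.75
tool_pos: [474.6, 116.6, 205.8]
tcp_rot: [-1.571, 0.001, 0.0]
contact_force: [0.5, -0.1, -0.6]
grip_width: 91.8
```

arm_command --pt "-0.003 0 -0.045 0" --pt "-0.003 0 -0.045 0" --pt "-0.002 0 -0.028 0" --pt "0 0 -0.0105 0" --pt "0 0 0 0"

```text
time: 33.25
tool_pos: [467.3, -10.9, 206.1]
tcp_rot: [-1.57, 0.001, -0.003]
contact_force: [0.3, 0.5, 0.0]
grip_width: 91.8
```

```bash
python3 loc.py bottle 492 353.5 45 0 lid 657 170 102 0 tub 657 170 60 0
python3 - <<'E'
from fit import *
p=vision.capture("side"); im=cv2.resize(p["img"][:,:,::-1],None,fx=4,fy=4,interpolation=cv2.INTER_CUBIC)
crop=[]
for n,q,z in(("bottle",(492,353.5,0),45),("lid",(657,169.5,0),102)):
    b=cv2.resize((render(p,n,q,z)>.5).astype(np.uint8),None,fx=4,fy=4)
    cs,_=cv2.findContours(b,0,1); cv2.drawContours(im,cs,-1,(0,255,255),1)
    u,v=(px(p,[*q[:2],z])*4).astype(int); crop.append(im[v-200:v+200,u-200:u+200])
cv2.imwrite("pics/chk.png",np.clip(np.hstack(crop)*1.8,0,255).astype(np.uint8))
E
```

```text
bottle [(array([493.85, 352.85,   0.01]), 31, 320), (array([490.84, 355.61,   0.06]), 31, 395)]
lid [(array([657.42, 169.51,   0.07]), 26, 609), (array([656.49, 173.53,   0.05]), 25, 314)]
tub [None, (array([653.91, 170.62,   0.13]), 301, 218)]
33.65 [467.76  -9.05 206.67] 91.89245400227512
```

View pics/chk.png

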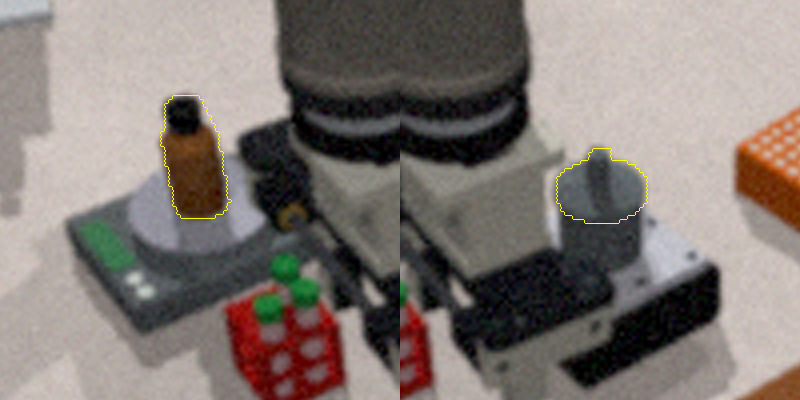

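The bottle stands upright on the pan at (195,160), and the lid sits level on the tub at (600,190); both match their outlines. Next is the jar.

arm_command --pt "0 0.025 0 0" --pt "0 0.045 0 0" --pt "0 0.045 0 0" --pt "0 0.04 0 0" --pt "0 0.017 0 0"

```text
time: 34.2
tool_pos: [465.7, -9.3, 31.6]
tcp_rot: [-1.57, 0.005, 0.0]
contact_force: [-0.1, -0.2, 0.7]
grip_width: 92.1
```

arm_command --pt "0 0.005 0 0" --pt "0 0 0 0"

```text
time: 34.4
tool_pos: [467.8, -9.7, 29.5]
tcp_rot: [-1.571, 0.001, 0.0]
contact_force: [-0.1, 0.0, -0.7]
grip_width: 91.8
```

arm_command --pt "0 0 0 0" --pt "0 0 0 0" --pt "0 0 0 0" --pt "0 0 0 0" --pt "0 0 0 0" --claw 255

```text
time: 34.9
tool_pos: [467.9, -9.9, 30.1]
tcp_rot: [-1.571, -0.001, 0.0]
contact_force: [0.1, 0.0, -0.4]
grip_width: 56.7
```

arm_command --pt "0 0 0 0" --pt "0 0 0 0" --pt "0 0 0 0" --pt "0 0 0 0"

```text
time: 35.3
tool_pos: [467.9, -9.9, 29.8]
tcp_rot: [-1.571, -0.0, 0.0]
contact_force: [-1.4, -1.5, 2.5]
grip_width: 43.7
```

arm_command --pt "0 -0.005 0 0" --pt "0 -0.025 0 0" --pt "0 -0.04 0 0" --pt "0 -0.04 0 0" --pt "0 -0.02 0 0"

```text
time: 35.8
tool_pos: [468.6, -9.9, 162.9]
tcp_rot: [-1.571, -0.004, 0.0]
contact_force: [0.0, -0.2, -2.5]
grip_width: 43.7
```

arm_command --pt "0.001 0 -0.015 0" --pt "0.003 0 -0.03 0" --pt "0.0035 0 -0.045 0" --pt "0.0035 0 -0.045 0" --pt "0.0035 0 -0.045 0"

```text
time: 36.3
tool_pos: [481.9, -191.2, 159.7]
tcp_rot: [-1.57, 0.0, 0.001]
contact_force: [0.7, 0.2, -2.1]
grip_width: 43.6
```

arm_command --pt "0.0035 0 -0.045 0" --pt "0.0035 0 -0.045 0" --pt "0.0035 0 -0.045 0" --pt "0.003 0 -0.025 0" --pt "0.0005 0 -0.0105 0"

```text
time: 36.8
tool_pos: [495.7, -362.8, 159.0]
tcp_rot: [-1.57, 0.001, -0.002]
contact_force: [0.7, 0.8, -1.2]
grip_width: 44.0
```

arm_command --pt "0 0.02 0 0" --pt "0 0.03 0 0" --pt "0 0.02 0 0" --pt "0 0.005 0 0" --pt "0 0 0 0"

```text
time: 37.3
tool_pos: [496.0, -359.4, 84.2]
tcp_rot: [-1.569, 0.001, 0.001]
contact_force: [0.4, -0.6, -2.2]
grip_width: 44.1
```

arm_command --pt "0 0.002 0 0" --pt "0 0 0 0"

```text
time: 37.5
tool_pos: [496.8, -360.6, 83.8]
tcp_rot: [-1.572, -0.001, 0.0]
contact_force: [0.0, 0.2, -2.2]
grip_width: 44.0
```

arm_command --pt "0 0.001 0 0" --pt "0 0 0 0"

```text
time: 37.7
tool_pos: [496.4, -360.5, 82.2]
tcp_rot: [-1.571, -0.001, 0.0]
contact_force: [-0.3, -0.1, -1.8]
grip_width: 43.8
```

arm_command --pt "0 0.001 0 0" --pt "0 0 0 0"

```text
time: 37.9
tool_pos: [496.4, -360.5, 80.9]
tcp_rot: [-1.571, -0.0, 0.0]
contact_force: [0.9, 0.3, -0.9]
grip_width: 43.6
```

arm_command --pt "0 0.001 0 0" --pt "0 0 0 0"

```text
time: 38.1
tool_pos: [496.4, -360.5, 80.9]
tcp_rot: [-1.571, -0.001, 0.0]
contact_force: [-1.4, 1.8, 5.7]
grip_width: 43.5
```

arm_command --pt "0 0 0 0" --pt "0 0 0 0" --pt "0 0 0 0" --pt "0 0 0 0" --pt "0 0 0 0" --claw 0

```text
time: 38.6
tool_pos: [496.2, -360.4, 79.5]
tcp_rot: [-1.571, 0.0, 0.0]
contact_force: [0.2, -1.1, -0.4]
grip_width: 78.8
```

arm_command --pt "0 -0.015 0 0" --pt "0 -0.035 0 0" --pt "0 -0.04 0 0" --pt "0 -0.04 0 0" --pt "0 -0.02 0.02 0"

```text
time: 39.1
tool_pos: [497.0, -342.7, 233.4]
tcp_rot: [-1.575, -0.004, -0.002]
contact_force: [0.0, -0.4, -0.1]
grip_width: 91.8
```

arm_command --pt "-0.01 0 0.04 0" --pt "-0.01 0 0.04 0" --pt "-0.01 0 0.04 0" --pt "-0.01 0 0.04 0" --pt "-0.01 0 0.04 0"

```text
time: 39.6
tool_pos: [445.6, -138.9, 229.8]
tcp_rot: [-1.571, -0.0, -0.0]
contact_force: [0.5, 1.5, 1.0]
grip_width: 92.1
```

arm_command --pt "-0.01 0 0.04 0" --pt "-0.01 0 0.04 0" --pt "0 0 0.02 0" --pt "0 0 0 0" --pt "0 0 0 0"

```text
time: 40.1
tool_pos: [426.5, -40.6, 229.9]
tcp_rot: [-1.571, -0.001, 0.001]
contact_force: [0.4, -0.4, -0.9]
grip_width: 91.6
```

```bash
python3 loc.py bottle 492 353.5 45 0 lid 657 170 102 0 jar 496 -360.5 55 1 rack 483 195 0 0 dishes 475 -195.5 0 0
python3 - <<'E'
from fit import *
crop=[]
for c,k in(("side",[("bottle",(492,353.5,0),45),("lid",(657,169.5,0),102),("jar",(496,-360.5,0),55)]),("top",[("jar",(496,-360.5,0),55)])):
  p=vision.capture(c); im=cv2.resize(p["img"][:,:,::-1],None,fx=4,fy=4,interpolation=cv2.INTER_CUBIC)
  for n,q,z in k:
    b=cv2.resize((render(p,n,q,z)>.5).astype(np.uint8),None,fx=4,fy=4)
    cs,_=cv2.findContours(b,0,1); cv2.drawContours(im,cs,-1,(0,255,255),1)
    u,v=(px(p,[*q[:2],z])*4).astype(int); crop.append(im[v-200:v+200,u-100:u+100])
cv2.imwrite("pics/fin.png",np.clip(np.hstack(crop)*1.8,0,255).astype(np.uint8))
E
```

```text
bottle [(array([493.77, 352.96,   0.01]), 35, 317), (array([490.98, 364.06,   0.03]), 234, 178)]
lid [(array([657.86, 170.32,   0.13]), 32, 562), (array([655.2 , 172.74,   0.06]), 31, 305)]
jar [(array([ 496.73, -357.88,    0.04]), 76, 363), (array([ 495.22, -359.17,    0.04]), 79, 761)]
rack [(array([484.88, 190.12,   0.04]), 83, 623), (array([470.21, 194.31,  -0.32]), 391, 469)]
dishes [(array([ 477.93, -197.47,    0.03]), 63, 428), (array([ 474.64, -194.51,    0.08]), 26, 722)]
40.7 [426.23 -40.55 229.68] 91.80421971325707
```

View pics/fin.png

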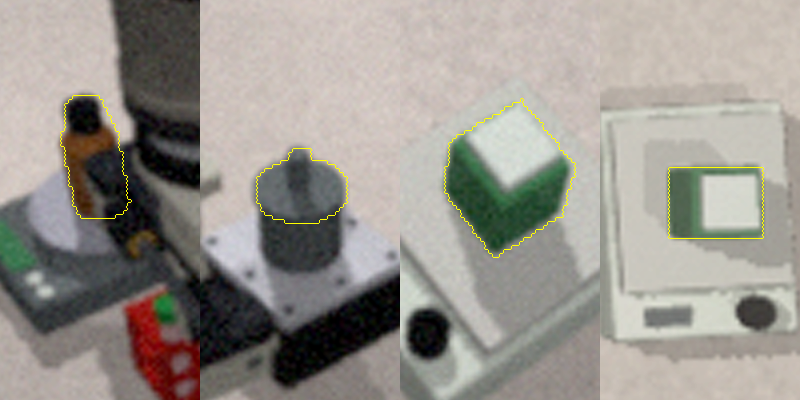

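All three stand upright at their targets: bottle at (95,160), lidded tub at (302,210), and jar at (510,180) in the side crop and (715,203) in the top crop. I'm handing in.

```bash
python3 -c "
from plant import job,bot
print(job.close_job(), bot.get_obs()['time'])"
```

```text
the job is handed in; nothing more can be done
the job is handed in; nothing more can be done
```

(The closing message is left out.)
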